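# Clamp a bonded sample carrier in the curing jig

## Task

The glued sample carrier lies short of home in the channel of the bonding jig. Push it gently (never with more than about 15 N) along the channel until it rests fully home against the end stop, which is set differently every time; then press the toggle clamp's handle all the way down, over center to its stop, so that the clamp locks and its pad holds the carrier. Do not force the handle with more than about 20 N, and leave the other things on the bench alone.

Things in the scene. Friction and masses are not known exactly. Their poses are not given: they have to be found in the camera images.
- jig: Grey plate fixed to the bench, 260 x 100 x 12 mm. Origin at bench level; the plate spans x -120 to +140, y -50 to +50 mm; z up. The toggle clamp stands at the -x end (two steel cheeks, x -107 to -24 mm, up to 84 mm over the bench; handle points to -x, arm to +x). A channel 63 mm wide between rails (10 mm high, x 0 to 110 mm) runs along x, open at +x.
- stop_bracket (a point): Middle of the top edge of the dark bracket (60 mm wide, 28 mm above the bench) at the inner end of the channel, at jig x -12 mm; it carries the end stop: a steel plate on set screws, 54 mm wide, 16 mm high. The plate's face, which the carrier meets, is set each time somewhere from 9 to 27 mm from this point towards jig +x and is not measured: find it by touch. It is screwed tight.
- carrier_center (a point): Centre of the loose sample carrier: aluminium block 80 (x, along the channel) x 60 x 20 mm, 0.2 to 0.4 kg, with a white ceramic disc (48 mm diameter, 4 mm high) on top. It lies flat in the channel, x along jig +x, 10 to 50 mm short of the end stop. This point is half-way up the block, 22 mm above the bench; the free end to push on is 40 mm from it towards jig +x.
- handle_pivot (a point): Axis of the clamp handle's hinge (parallel to jig y), at jig x -96 mm, y 0, 76 mm above the bench.
- handle_grip (a point): Point on the centre line of the clamp handle's black round rubber grip (18 mm diameter, from 50 to 110 mm from the pivot, plus a round end), 90 mm from the pivot. To close the clamp it goes down an arc of 90 mm radius about the pivot, away from the carrier (jig -x) and down.
- handle (a joint): Clamp handle angle, rad: 0 fully open, 1.05 fully closed on its hard stop. The handle rises (1.13 - value) rad above level, pointing to jig -x. About 4 N at the grip moves it; from 0.65 the pad meets the carrier and about 7 N is needed, and if let go it springs back. At 0.95 it passes over center; press on to the stop, where it stays. It also drives the clamp arm (84 mm long, 0.9 rad up when open).
- spindle: Sprung black rubber pad of 22 mm diameter on the end of the clamp arm, 77 mm from the arm's pivot; origin at the centre of the pad's face. Handle closed, it presses with about 19 N on the carrier's disc at about jig x +45 mm.
- jar: Bystander: white lidded plastic jar standing on the bench, 72 mm diameter, 85 mm high; origin at the centre of its foot.
- vial: Bystander: small white plastic bottle standing on the bench, 32 mm diameter, 75 mm high; origin at the centre of its foot.
- dish: Bystander: shallow glass dish on the bench, 90 mm diameter, 20 mm high; origin at the centre of its foot.
There are look-alikes about, which are no part of the job. What is shaped like the part that bears carrier_center but red or yellow is not meant.

How it is judged (in metres and radians):
On the way:
1. the carrier is pushed home against the end stop while the clamp is still open (x of carrier_center in the frame of stop_plate below 0.0415 m and angle between the x axis of carrier_center and the x axis of jig, either way round below 0.03 rad and z of carrier_center in the frame of jig below 0.0245 m and value of joint handle below 0.4 rad), for 0.2 s.
At the end, for the whole second after the job is handed in: The carrier lies flat and square in the channel within 1.5 mm of the end stop, the handle is past center on its stop (joint above 1.02 rad), the pad presses on the carrier with more than 10 N, and all is at rest (x of carrier_center in the frame of stop_plate below 0.0415 m and angle between the x axis of carrier_center and the x axis of jig, either way round below 0.03 rad and z of carrier_center in the frame of jig below 0.0245 m and value of joint handle above 1.02 rad and velocity of joint handle below 0.05 rad/s and contact force between spindle and carrier above 10 N and linear speed of carrier below 0.01 m/s); the robot touches nothing.
It fails at once if the robot pushes on the carrier with more than 20 N (contact force between any of the arm, the fingers and carrier above 20 N).
It fails at once if the robot pushes on the jig, its end stop or its clamp with more than 30 N (contact force between any of the arm, the fingers and jig above 30 N).
It fails at once if the jar, vial or dish is moved by more than 15 mm (distance of any of jar, vial, dish from where it was at the start of the episode above 0.015 m).
It also fails if it takes over 58 s, if anything falls off the work surface, if the arm or the gripper's body presses on something with over 40 N, if the wrist force passes 120 N, or if a joint passes its speed limit or range.

## Robot

A 6-joint arm with a two-finger parallel gripper is mounted at the origin on the work surface. World frame = base frame: x ahead of the robot, y to its left, z up, the work surface at z = 0. Lengths are in m, angles in degrees, forces in N, time in s.
With the tool pointing down it reaches from about 0.375 to 0.9 m from the base axis. Payload 3.1 kg.
Tool frame: the origin (TCP) lies midway between the tips of the shut fingers; the grasp point (between the pads) lies bot.pinch_z behind it (bot.pinch_z is the distance from the TCP to the grasp point, in m); z points along the fingers, y is the direction in which the jaws open and shut (so a half turn about z gives the same grasp; the last joint's range is limited). The gripper opens to 87 mm and grips with 3 to 60 N. Pads are 19 mm wide; open, the fingers measure 117 mm over their backs; the gripper's body (75 mm by 190 mm) begins 51 mm behind the grasp point.
Start: joints at [-84.998, 30.224, 82.088, -0, 67.689, -10.227], TCP at [0.164, -0.603, 0.223] pointing down, gripper open.
Joint ranges: [-176.69, 176.69], [-43.24, 126.21], [12.49, 139.97], [-82, 262], [0, 151.66], [-163.58, 163.58]. Speed limits (degrees/s): [159.86, 159.86, 180, 180, 180, 180].

## Interface

Orientations are given as a 3x3 rotation matrix whose columns are the frame's x, y, z axes.
In Python, from rig import bot gives the robot as it stands.
- The arm moves only by the tool apply_moves, never from a script. Its argument "motion" is text: rows parted by semicolons, each of 7 numbers parted by spaces: the shift along the tool's x, y, z in m, then the turn, a rotation vector about the tool's x, y, z in degrees, then the finger opening in m, from 0 to 0.087. A call has exactly 8 rows; each row is the pose to reach, as a shift and turn from the pose commanded when the call began, along the tool's axes at that moment; what a row does not reach only later rows make up. A row lasts 1/8 s, in which the tool goes at most 62.5 mm and 10.7 degrees, less where a joint would pass 70% of its speed; a pose out of reach is approached as far as the arm can. A call with a gripper value outside its range is refused whole. The fingers move at their own pace and stop on an object; the grip force is fixed at half the most. Time passes only in rows, so rows that repeat a pose let the fingers close, or fill a call up. It gives the time, the measured TCP pose, the force and the opening at its end, in the units of the state.
- bot.read_state(): the state, without advancing time (a new reading comes with each control period).
- bot.capture(name): name is "scene" or "top" or "wrist"; returns the picture (384x512x3 uint8, red, green, blue); there is no depth.
- bot.get_calibration(name): a dict with "fx", "fy", "cx", "cy" (pixels), "rvec" (rotation vector, rad) and "tvec" (3), from world to camera coordinates, as OpenCV has them. Camera axes: x right, y down, z forward; pixel columns grow to the right and rows downward; lengths in m; the calibration is good to about 2 mm. A picture is of the moment at which its call begins: read the wrist's pose just before it. get_calibration takes no time and is no camera call; for the wrist camera it gives the pose at the moment of the call.
- bot.hand_in(): hands the job in, once; it reports no verdict.
Trained networks look in the newest picture that a camera, given by its name, has taken for a name from the list of things; names that differ only in an ending like _2 or _b are one class to them, and where a whole thing is asked for, a point or a joint stands for the part that bears it (a point fixed in the world has none). Each returns a list of dicts, best first, with "p" (0 to 1); they miss things now and then, are a little off and sometimes report something else, mostly with a low value. They report only what shows in the picture. A call takes as long as a camera call. They do not tell look-alikes from the thing itself.
- bot.find_in(name, camera): "point" ([x, y, z] in m, in world coordinates, good to about 4 mm: the middle of the surface that is visible of it).
The state is a dict: "time_s": time; "joint_positions": joint angles; "qvel": joint speeds; "tau": joint torques, N m; "position": TCP position; "tcp_rot": TCP orientation; "force": force on the tool from outside, world axes, zero at the start; "moment": the same for the moment, N m; "opening": opening from 0.0 (shut) to 1.0 (fully open).
Only numpy, scipy, OpenCV 4.12 (cv2) and the standard library are available. Lean on these libraries where they do the work, as an engineer would, in place of code of your own. Each camera call takes 0.05 s, during which the arm holds its last target.

## Working session

There is one attempt and no reset: what is moved stays moved. The work goes in short steps, Python scripts to look and compute and a tool call to move; the robot and the scene stay as the last step left them, time stands still between calls to the robot, and variables do not carry over. Pictures are saved under pics/ and viewed, and the job is handed in when it is done.

Besides the shell and the picture viewer there is one more tool, called after "Emit:" as a command line: name --argument value ..., lists and objects as JSON in quotes. apply_moves: Moves the arm, as the interface text tells. Its arguments: {"type":"object","properties":{"motion":{"type":"string"}},"required":["motion"]}

```bash
ls; mkdir -p pics; python3 - <<'E'
from rig import bot
import cv2
s=bot.read_state(); print(s['time_s'],s['position'],s['tcp_rot'],s['force'],s['opening'],bot.pinch_z)
for c in ['scene','top']:
    im=bot.capture(c); cv2.imwrite(f'pics/{c}0.png',im[:,:,::-1])
    for n in ['jig','stop_bracket','carrier_center','handle_pivot','handle_grip','spindle','jar','vial','dish']:
        r=bot.find_in(n,c)
        print(c,n,[([round(x,4) for x in d['point']],round(d['p'],2)) for d in r][:3])
print(bot.read_state()['time_s'])
E
```

```text
pics
0.0 [ 0.16411294 -0.60229514  0.22156713] [[ 9.64900425e-01  2.62615943e-01 -1.89096380e-04]
 [ 2.62615716e-01 -9.64898011e-01  2.19416443e-03]
 [ 3.93763840e-04 -2.16680987e-03 -9.99997575e-01]] [-0.65440823 -0.15790796  0.40079141] 1.0018218765964697 0.0187
scene jig [([0.5458, -0.0622, 0.0221], 0.86)]
scene stop_bracket [([0.5454, -0.0606, 0.0224], 0.87)]
scene carrier_center [([0.5231, 0.2249, 0.0199], 0.91), ([0.5282, 0.0403, 0.0304], 0.85), ([0.7312, 0.1773, 0.0618], 0.75)]
scene handle_pivot []
scene handle_grip [([0.5417, -0.1602, 0.1415], 0.67)]
scene spindle [([0.5283, -0.0032, 0.1065], 0.45)]
scene jar [([0.732, 0.176, 0.0609], 0.75)]
scene vial [([0.7467, -0.0812, 0.0439], 0.5), ([0.5294, 0.0427, 0.0287], 0.33)]
scene dish [([0.3592, 0.4231, 0.0135], 0.54)]
top jig [([0.5199, -0.0546, 0.0157], 0.87), ([0.5147, 0.0409, 0.0291], 0.37)]
top stop_bracket [([0.521, -0.0527, 0.0161], 0.6)]
top carrier_center [([0.6704, 0.0384, 0.0177], 0.91), ([0.5096, 0.221, 0.0189], 0.8), ([0.5158, 0.0442, 0.0321], 0.64)]
top handle_pivot [([0.5177, -0.0571, 0.0087], 0.77)]
top handle_grip [([0.5359, -0.1557, 0.1343], 0.69)]
top spindle []
top jar [([0.7054, 0.176, 0.0797], 0.66)]
top vial []
top dish [([0.371, 0.4225, 0.0141], 0.74)]
1.0
```

View pics/scene0.png

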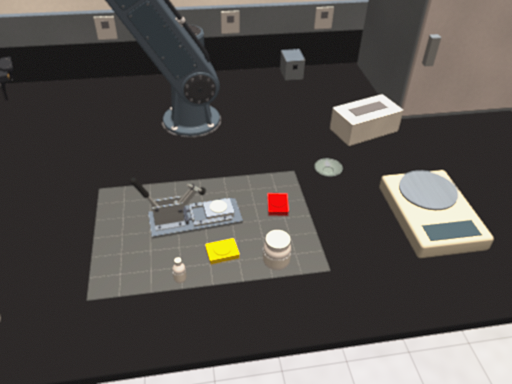

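View pics/top0.png

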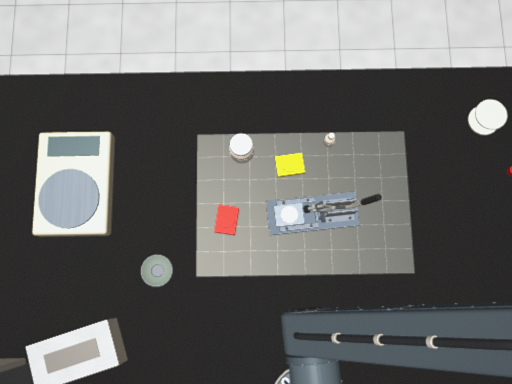

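The scene picture shows the jig at (195,213), with the carrier and its white disc at about (219,208). The handle is at (140,188). The red block (278,204) and the yellow block (223,250) are look-alikes. Next I'll enlarge these and check the camera geometry.

```bash
cat > h.py <<'E'
import numpy as np, cv2
def cam(c):
    K=np.array([[c['fx'],0,c['cx']],[0,c['fy'],c['cy']],[0,0,1.]]); R,_=cv2.Rodrigues(np.array(c['rvec'],float)); t=np.array(c['tvec'],float).ravel()
    return K,R,t
def proj(c,P):
    K,R,t=cam(c); p=(K@(R@np.atleast_2d(P).T+t[:,None])).T; return p[:,:2]/p[:,2:]
def back(c,uv,z):
    K,R,t=cam(c); C=-R.T@t; d=R.T@np.linalg.inv(K)@np.array([uv[0],uv[1],1.]); return C+d*(z-C[2])/d[2]
E
python3 - <<'E'
from rig import bot
import numpy as np,cv2
from h import *
s=bot.read_state(); R=np.array(s['tcp_rot']); p=np.array(s['position'])
for n in ['scene','top','wrist']:
    c=bot.get_calibration(n); K,Rc,t=cam(c); C=-Rc.T@t
    print(n,K[0,0],K[0,2],K[1,2],C.round(4),'fwd',Rc[2].round(3))
    if n=='wrist': print('tool rel',(R.T@(C-p)).round(4),(R.T@Rc.T).round(3))
a=cv2.imread('pics/scene0.png')[165:285,85:325]; b=cv2.imread('pics/top0.png')[125:285,190:415]
cv2.imwrite('pics/crop_s.png',cv2.resize(a,None,fx=3.3,fy=3.3,interpolation=2)); cv2.imwrite('pics/crop_t.png',cv2.resize(b,None,fx=3.5,fy=3.5,interpolation=2))
E
```

```text
scene 482.1202125441844 254.12929938786374 187.9520905756336 [ 1.5364 -0.0435  0.9941] fwd [-0.741  0.14  -0.657]
top 497.7797675590807 257.7352936574931 193.7144031958672 [0.3108 0.1291 1.4334] fwd [ 0.188  0.001 -0.982]
wrist 301.3506631861269 254.01575368921377 198.4685937979953 [ 0.2262 -0.5858  0.3863] fwd [-0.231 -0.062 -0.971]
tool rel [ 0.0644 -0.0003 -0.1637] [[-0.001 -0.971 -0.239]
 [ 1.    -0.001 -0.001]
 [ 0.001 -0.239  0.971]]
```

View pics/crop_s.png

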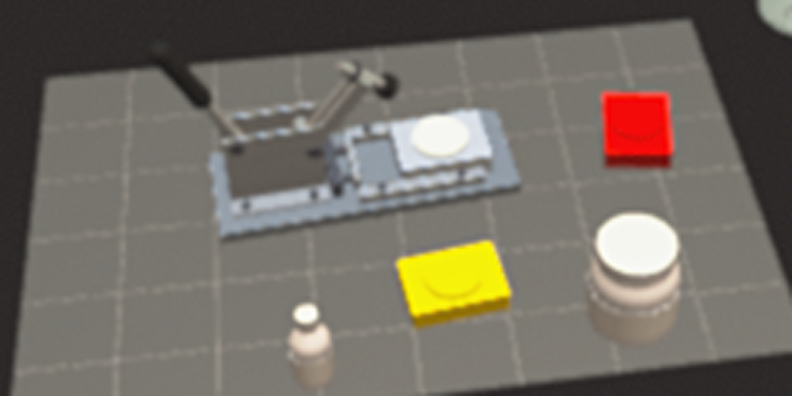

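View pics/crop_t.png

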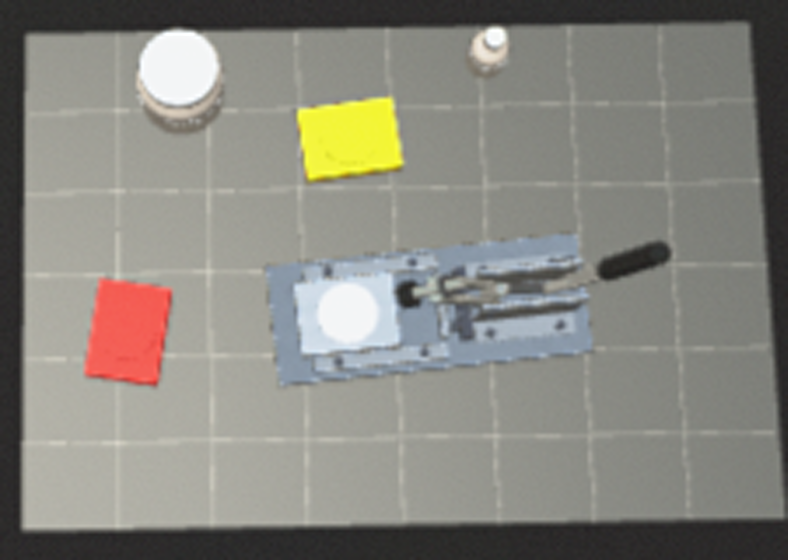

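Three blocks have this shape: the aluminium one with a white disc in the jig channel (top 290,214), the red one (227,220) and the yellow one (290,165). The crop confirms that the aluminium one in the channel is the carrier. I'll bring the wrist camera over the jig, with tool x along jig +x.

Emit:
apply_moves --motion "0.041 -0.046 0 0 0 -6.4 0; 0.082 -0.092 0 0 0 -12.8 0; 0.123 -0.138 0 0 0 -19.2 0; 0.164 -0.184 0 0 0 -25.6 0; 0.205 -0.230 0 0 0 -32 0; 0.246 -0.276 0 0 0 -38.4 0; 0.287 -0.322 0 0 0 -44.8 0; 0.328 -0.368 0 0 0 -51.2 0"

```text
time_s: 2.0
position: [0.385, -0.1603, 0.223]
tcp_rot: [[0.397, 0.918, 0.001], [0.918, -0.397, -0.001], [-0.0, 0.002, -1.0]]
force: [0.9, -1.4, -0.5]
opening: 0.172
```

```bash
python3 - <<'E'
from rig import bot
import numpy as np
s=bot.read_state(); R=np.array(s['tcp_rot']); p=np.array(s['position'])
print(p,R.round(3).tolist(),s['force'],s['opening'],np.round(s['joint_positions'],1))
print((R.T@(np.array([.505,.10,.19])-p)).round(4), np.degrees(np.arctan2(R[1,0],R[0,0])))
E
```

```text
[ 0.38496084 -0.16030647  0.22296337] [[0.397, 0.918, 0.001], [0.918, -0.397, -0.001], [-0.0, 0.002, -1.0]] [ 0.93070456 -1.40041913 -0.46915441] 0.1722174555349529 [-38.   14.1 110.4   0.   55.4 -14.7]
[0.2866 0.0068 0.0329] 66.60469886687915
```

Emit:
apply_moves --motion "0.045 0.001 0 0 0 -5 0; 0.09 0.002 0.003 0 0 -10 0; 0.135 0.003 0.008 0 0 -15 0; 0.18 0.004 0.014 0 0 -20 0; 0.225 0.005 0.02 0 0 -25 0; 0.265 0.006 0.026 0 0 -29 0; 0.287 0.007 0.033 0 0 -29.4 0; 0.287 0.007 0.033 0 0 -29.4 0"

```text
time_s: 3.0
position: [0.5054, 0.0997, 0.1892]
tcp_rot: [[-0.104, 0.995, -0.0], [0.995, 0.104, -0.0], [0.0, -0.0, -1.0]]
force: [-0.4, -0.6, -0.2]
opening: 0.008
```

```bash
python3 - <<'E'
from rig import bot
import numpy as np,cv2
s=bot.read_state(); R=np.array(s['tcp_rot']); p=np.array(s['position'])
print(s['time_s'],p,np.degrees(np.arctan2(R[1,0],R[0,0])),s['force'],np.round(s['joint_positions'],1))
c=bot.get_calibration('wrist'); im=bot.capture('wrist'); cv2.imwrite('pics/w1.png',im[:,:,::-1])
import json; json.dump({k:np.array(v).ravel().tolist() if k in('rvec','tvec') else float(v) for k,v in c.items()},open('w1.json','w'))
for n in ['jig','stop_bracket','carrier_center','handle_pivot','handle_grip','spindle']:
    r=bot.find_in(n,'wrist'); print(n,[(np.round(d['point'],4),round(d['p'],2)) for d in r][:3])
E
```

```text
3.0 [0.50544936 0.0996949  0.1891732 ] 95.98559392398556 [-0.38579209 -0.59751747 -0.22314847] [-1.3 24.5 99.8 -0.  55.8 -7.3]
jig [(array([0.5148, 0.0889, 0.012 ]), 0.79)]
stop_bracket [(array([0.5153, 0.0899, 0.011 ]), 0.9)]
carrier_center [(array([0.5109, 0.2248, 0.0158]), 0.72), (array([0.5135, 0.0714, 0.0332]), 0.69)]
handle_pivot [(array([0.512 , 0.0885, 0.0117]), 0.67)]
handle_grip []
spindle []
```

View pics/w1.png

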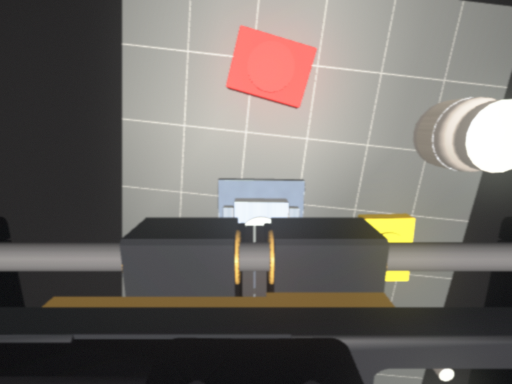

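The wrist image shows the red block at (271,67), the free end of the jig at (218–304, 180) and the carrier's end at (234–288, 202). The gripper hides the rest. I'll fit the jig pose from enlarged crops.

```bash
python3 - <<'E'
from rig import bot
import numpy as np,cv2
im=bot.capture('top'); cv2.imwrite('pics/top1.png',im[:,:,::-1])
im2=bot.capture('scene'); cv2.imwrite('pics/scene1.png',im2[:,:,::-1])
a=cv2.imread('pics/top0.png')[185:241,260:390]; cv2.imwrite('pics/ct.png',cv2.resize(a,None,fx=6,fy=6,interpolation=2))
b=cv2.imread('pics/scene0.png')[175:240,125:250]; cv2.imwrite('pics/cs.png',cv2.resize(b,None,fx=6.4,fy=6.4,interpolation=2))
a=cv2.imread('pics/w1.png')[170:225,205:320]; cv2.imwrite('pics/cw.png',cv2.resize(a,None,fx=6,fy=6,interpolation=2))
E
```

```text
(no output)
```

View pics/ct.png

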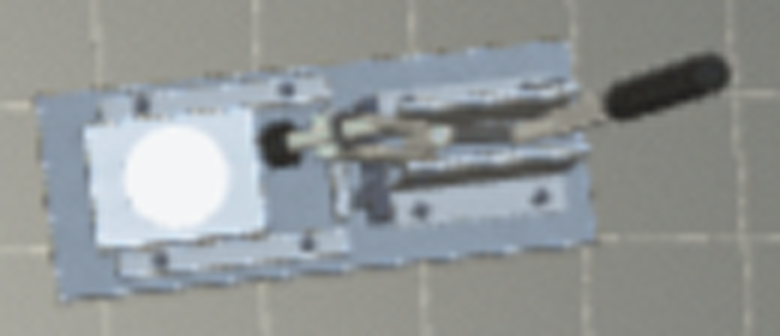

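View pics/cs.png

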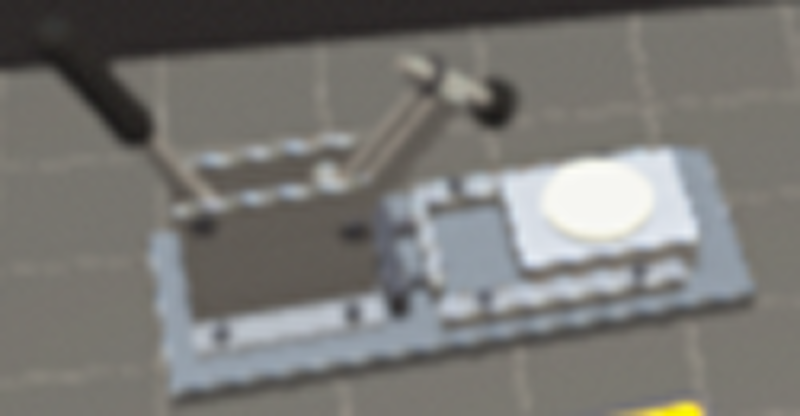

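View pics/cw.png

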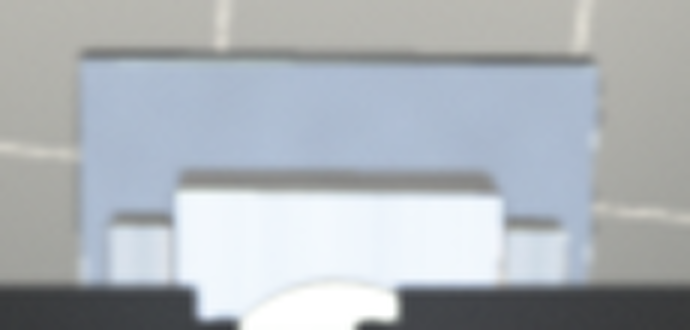

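```bash
cat > fit.py <<'E'
from rig import bot
import numpy as np,json
from scipy.optimize import least_squares
from h import *
ct=bot.get_calibration('top');cs=bot.get_calibration('scene');cw=json.load(open('w1.json'))
cw={k:np.array(v) if isinstance(v,list) else v for k,v in cw.items()}
J=np.array([[.14,-.05,.012],[.14,.05,.012],[-.12,.05,.012],[-.12,-.05,.012]])
T=np.array([[266.3,201.2],[270.3,235],[358.7,225.3],[355,192]])
S=np.array([[242.5,220],[235.9,198.4],[148.4,211.7],[151.6,234.7]])
W=np.array([[304.5,180.3],[218.3,179.7]])
def tf(p,P):
    c,s=np.cos(p[2]),np.sin(p[2]); P=np.atleast_2d(P); return np.c_[p[0]+c*P[:,0]-s*P[:,1],p[1]+s*P[:,0]+c*P[:,1],P[:,2]]
def res(p,which='tsw'):
    r=[]
    if 't' in which: r.append((proj(ct,tf(p,J))-T)/1.2)
    if 's' in which: r.append((proj(cs,tf(p,J))-S)/2)
    if 'w' in which: r.append((proj(cw,tf(p,J[:2]))-W)/.7)
    return np.vstack(r).ravel()
if __name__=='__main__':
    for w in ['t','s','tsw','tw']:
        o=least_squares(res,[.52,-.05,1.67],args=(w,)); print(w,o.x.round(4),np.degrees(o.x[2]).round(2),res(o.x,w).round(1))
    p=least_squares(res,[.52,-.05,1.67],args=('tsw',)).x; np.save('jig.npy',p)
    c,s=np.cos(p[2]),np.sin(p[2])
    inv=lambda q: np.array([c*(q[0]-p[0])+s*(q[1]-p[1]), -s*(q[0]-p[0])+c*(q[1]-p[1]),q[2]])
    for nm,uv,z in [('carr +y',(234.5,201.3),.032),('carr -y',(288.7,202.7),.032),('rail+',(223.7,207),.022),('rail-',(299.2,208),.022)]:
        print(nm,inv(back(cw,uv,z)).round(4))
    f=lambda u,v:(u/6+260,v/6+185)
    for nm,u,v,z in [('disc',176,175,.036),('c1',87,127,.032),('c2',100,248,.032),('c3',262,107,.032),('c4',265,232,.032),('plate',340,190,.028),('pad',285,145,.11),('gripend',718,73,.17)]:
        print(nm,inv(back(ct,f(u,v),z)).round(4))
    for nm,P in dict(stopb=[-.012,0,.028],push=[.1,0,.025],grip=[-.096-.09*np.cos(1.13),0,.076+.09*np.sin(1.13)]).items():
        q=tf(p,P); print(nm,q.round(4),proj(ct,q).round(1),proj(cs,q).round(1))
E
python3 fit.py
```

```text
t [ 0.5235 -0.0366  1.6589] 95.05 [-0.3 -0.2 -0.5  0.1  0.9  0.3 -0.1 -0.3]
s [ 0.525  -0.0331  1.6472] 94.38 [ 0.2  0.3 -0.2 -0.3  0.  -0.4 -0.1  0.3]
tsw [ 0.5249 -0.0358  1.658 ] 94.99 [-0.5 -0.6 -0.7 -0.3  0.6 -0.1 -0.3 -0.7 -0.2  0.1 -0.8 -0.4 -0.5 -0.2
 -0.4  0.5  0.5  0.6 -0.8 -0.6]
tw [ 0.525  -0.0359  1.6586] 95.03 [-0.5 -0.6 -0.7 -0.3  0.7 -0.1 -0.3 -0.7  0.4  0.6 -0.9 -0.4]
carr +y [0.1194 0.0295 0.032 ]
carr -y [ 0.1188 -0.0302  0.032 ]
rail+ [0.1099 0.0424 0.022 ]
rail- [ 0.1101 -0.0436  0.022 ]
disc [0.0782 0.0006 0.036 ]
c1 [ 0.1173 -0.0273  0.032 ]
c2 [0.1176 0.0308 0.032 ]
c3 [ 0.0335 -0.0282  0.032 ]
c4 [0.0393 0.0314 0.032 ]
plate [0.0011 0.0147 0.028 ]
pad [0.0336 0.0027 0.11  ]
gripend [-1.484e-01 -1.000e-04  1.700e-01]
stopb [[ 0.526  -0.0478  0.028 ]] [[320.6 211.1]] [[186.4 213. ]]
push [[0.5162 0.0638 0.025 ]] [[281.5 215.3]] [[224.7 207.6]]
grip [[ 0.5366 -0.1697  0.1574]] [[373.2 198.6]] [[136.8 185.2]]
```

```bash
cat > to.py <<'E'
# usage: to.py jx jy z  -> shift in tool axes to reach jig-frame point
import sys,numpy as np
from rig import bot
p=np.load('jig.npy'); s=bot.read_state(); R=np.array(s['tcp_rot']); q=np.array(s['position'])
c,sn=np.cos(p[2]),np.sin(p[2]); Rj=np.array([[c,-sn,0],[sn,c,0],[0,0,1]])
print('t',s['time_s'],'jig pos',(Rj.T@(q-[p[0],p[1],0])).round(4),'F jig',(Rj.T@np.array(s['force'])).round(2),'yaw err',(np.degrees(np.arctan2(R[1,0],R[0,0])-p[2])).round(2),'open',round(s['opening'],3))
if len(sys.argv)>3:
    tgt=Rj@np.array([float(a) for a in sys.argv[1:4]])+[p[0],p[1],0]
    print('shift',(R.T@(tgt-q)).round(4))
E
python3 to.py 0.142 0 0.017
```

```text
t 3.45 jig pos [0.1349 0.0081 0.1898] F jig [-0.72  0.1  -0.24] yaw err 0.77 open 0.005
shift [0.007  0.0081 0.1728]
```

Emit:
apply_moves --motion "0.007 0.008 0 0 0 0.8 0; 0.007 0.008 0.04 0 0 0.8 0; 0.007 0.008 0.08 0 0 0.8 0; 0.007 0.008 0.115 0 0 0.8 0; 0.007 0.008 0.14 0 0 0.8 0; 0.007 0.008 0.155 0 0 0.8 0; 0.007 0.008 0.165 0 0 0.8 0; 0.007 0.008 0.172 0 0 0.8 0"

```text
time_s: 4.45
position: [0.513, 0.1063, 0.0175]
tcp_rot: [[-0.088, 0.996, 0.001], [0.996, 0.088, 0.0], [-0.0, 0.001, -1.0]]
force: [0.2, -0.6, -0.3]
opening: 0.002
```

```bash
python3 - <<'E'
from rig import bot
import cv2
cv2.imwrite('pics/w2.png',bot.capture('wrist')[:,:,::-1])
a=bot.capture('scene')[160:245,120:260,::-1]; cv2.imwrite('pics/s2.png',cv2.resize(a,None,fx=5.5,fy=5.5,interpolation=2))
E
python3 to.py 0.131 0 0.017
```

```text
t 4.55 jig pos [0.1427 0.     0.0174] F jig [ 0.07 -0.33 -0.09] yaw err 0.03 open 0.005
shift [-0.0117  0.      0.0004]
```

View pics/s2.png

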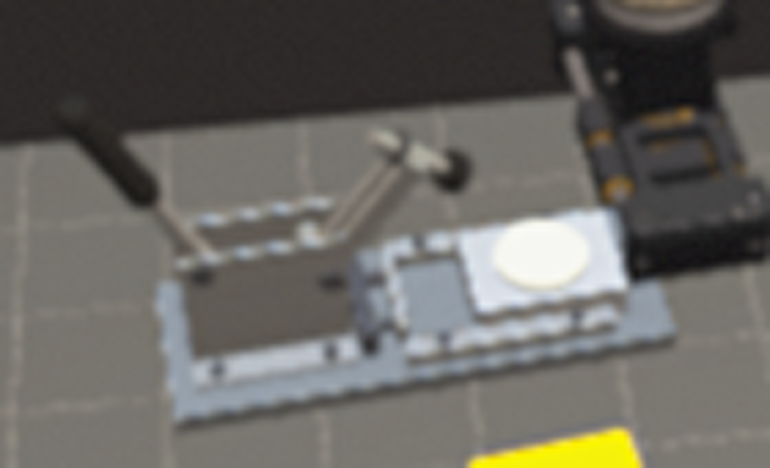

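View pics/w2.png

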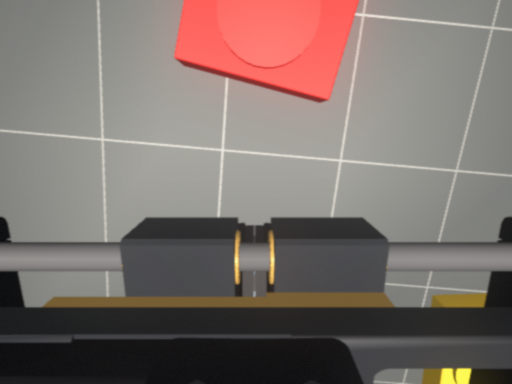

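Emit:
apply_moves --motion "-0.003 0 0 0 0 0 0; -0.006 0 0 0 0 0 0; -0.009 0 0 0 0 0 0; -0.011 0 0 0 0 0 0; -0.0125 0 0 0 0 0 0; -0.014 0 0 0 0 0 0; -0.0155 0 0 0 0 0 0; -0.017 0 0 0 0 0 0"

```text
time_s: 5.55
position: [0.5139, 0.0895, 0.0176]
tcp_rot: [[-0.088, 0.996, -0.0], [0.996, 0.088, 0.0], [0.0, 0.0, -1.0]]
force: [-1.3, 3.0, 2.2]
opening: 0.004
```

```bash
python3 to.py
```

```text
t 5.55 jig pos [1.258e-01 1.000e-04 1.760e-02] F jig [3.11 1.05 2.17] yaw err 0.04 open 0.004
```

Emit:
apply_moves --motion "-0.002 0 0 0 0 0 0; -0.004 0 0 0 0 0 0; -0.006 0 0 0 0 0 0; -0.008 0 0 0 0 0 0; -0.010 0 0 0 0 0 0; -0.012 0 0 0 0 0 0; -0.014 0 0 0 0 0 0; -0.016 0 0 0 0 0 0"

```text
time_s: 6.55
position: [0.5154, 0.0732, 0.0176]
tcp_rot: [[-0.088, 0.996, 0.0], [0.996, 0.088, 0.0], [0.0, 0.0, -1.0]]
force: [-0.2, 3.1, 2.6]
opening: 0.003
```

```bash
python3 - <<'E'
from rig import bot
import cv2
a=bot.capture('scene')[160:245,120:260,::-1]; cv2.imwrite('pics/s3.png',cv2.resize(a,None,fx=5.5,fy=5.5,interpolation=2))
E
python3 to.py
```

```text
t 6.6 jig pos [0.1093 0.     0.0175] F jig [2.7  0.12 2.08] yaw err 0.03 open 0.006
```

View pics/s3.png

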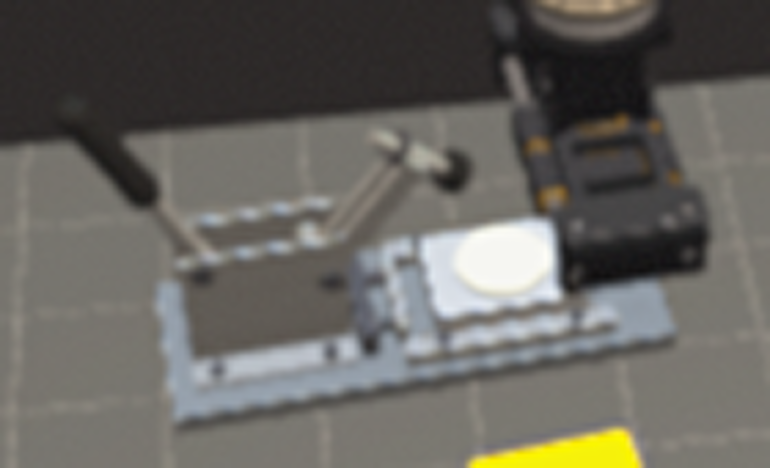

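The carrier moves with the fingers. It now shows at (490,265) in the crop, with roughly 8–10 mm of gap left to the plate at about (405,285). I'll push on more slowly.

Emit:
apply_moves --motion "-0.001 0 0 0 0 0 0; -0.002 0 0 0 0 0 0; -0.003 0 0 0 0 0 0; -0.0035 0 0 0 0 0 0; -0.004 0 0 0 0 0 0; -0.0045 0 0 0 0 0 0; -0.005 0 0 0 0 0 0; -0.0055 0 0 0 0 0 0"

```text
time_s: 7.6
position: [0.5158, 0.0679, 0.0175]
tcp_rot: [[-0.088, 0.996, -0.0], [0.996, 0.088, -0.0], [0.0, -0.0, -1.0]]
force: [-0.8, 3.6, 1.0]
opening: -0.0
```

```bash
python3 to.py
```

```text
t 7.6 jig pos [1.041e-01 1.000e-04 1.750e-02] F jig [3.66 0.46 0.97] yaw err 0.03 open -0.0
```

Emit:
apply_moves --motion "-0.0003 0 0 0 0 0 0; -0.0006 0 0 0 0 0 0; -0.0009 0 0 0 0 0 0; -0.0012 0 0 0 0 0 0; -0.0015 0 0 0 0 0 0; -0.0018 0 0 0 0 0 0; -0.002 0 0 0 0 0 0; -0.002 0 0 0 0 0 0"

```text
time_s: 8.6
position: [0.516, 0.0659, 0.0175]
tcp_rot: [[-0.088, 0.996, -0.0], [0.996, 0.088, -0.0], [-0.0, -0.0, -1.0]]
force: [-0.3, 2.2, 0.7]
opening: 0.002
```

```bash
python3 to.py
```

```text
t 8.6 jig pos [1.021e-01 1.000e-04 1.750e-02] F jig [2.22 0.06 0.68] yaw err 0.04 open 0.002
```

Emit:
apply_moves --motion "-0.0003 0 0 0 0 0 0; -0.0006 0 0 0 0 0 0; -0.0009 0 0 0 0 0 0; -0.0012 0 0 0 0 0 0; -0.0015 0 0 0 0 0 0; -0.0018 0 0 0 0 0 0; -0.002 0 0 0 0 0 0; -0.002 0 0 0 0 0 0"

```text
time_s: 9.6
position: [0.5161, 0.0639, 0.0175]
tcp_rot: [[-0.088, 0.996, -0.0], [0.996, 0.088, -0.0], [-0.0, -0.0, -1.0]]
force: [-0.9, 2.1, 0.3]
opening: 0.006
```

```bash
python3 to.py
```

```text
t 9.6 jig pos [1.001e-01 1.000e-04 1.750e-02] F jig [2.17 0.72 0.29] yaw err 0.04 open 0.006
```

Emit:
apply_moves --motion "-0.0003 0 0 0 0 0 0; -0.0006 0 0 0 0 0 0; -0.0009 0 0 0 0 0 0; -0.0012 0 0 0 0 0 0; -0.0015 0 0 0 0 0 0; -0.0018 0 0 0 0 0 0; -0.002 0 0 0 0 0 0; -0.002 0 0 0 0 0 0"

```text
time_s: 10.6
position: [0.5163, 0.0619, 0.0175]
tcp_rot: [[-0.088, 0.996, -0.0], [0.996, 0.088, -0.0], [-0.0, -0.0, -1.0]]
force: [0.3, 1.1, -1.2]
opening: 0.004
```

```bash
python3 - <<'E'
from rig import bot
import cv2
a=bot.capture('scene')[160:245,120:260,::-1]; cv2.imwrite('pics/s4.png',cv2.resize(a,None,fx=5.5,fy=5.5,interpolation=2))
E
python3 to.py
```

```text
t 10.65 jig pos [0.0981 0.     0.0175] F jig [ 1.06 -0.67 -0.09] yaw err 0.03 open 0.009
```

View pics/s4.png

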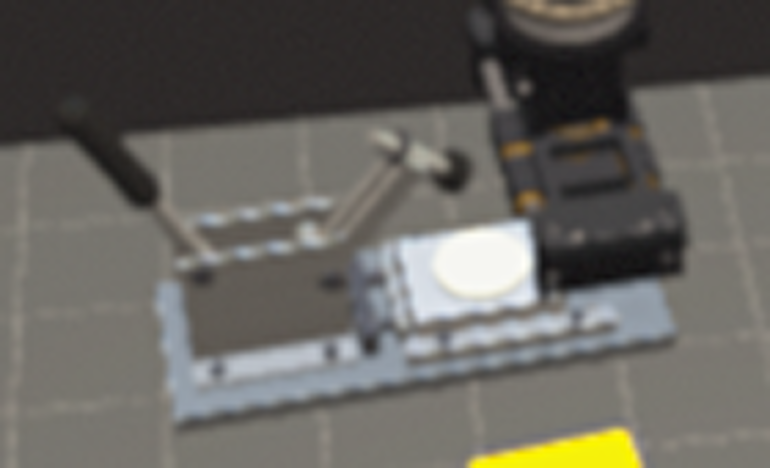

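The carrier's edge (410,280) now nearly meets the stop plate. From here I'll use 1 mm steps.

Emit:
apply_moves --motion "-0.0002 0 0 0 0 0 0; -0.0004 0 0 0 0 0 0; -0.0006 0 0 0 0 0 0; -0.0008 0 0 0 0 0 0; -0.001 0 0 0 0 0 0; -0.001 0 0 0 0 0 0; -0.001 0 0 0 0 0 0; -0.001 0 0 0 0 0 0"

```text
time_s: 11.65
position: [0.5164, 0.0609, 0.0175]
tcp_rot: [[-0.088, 0.996, -0.0], [0.996, 0.088, -0.0], [-0.0, -0.0, -1.0]]
force: [-0.1, 0.3, -0.3]
opening: 0.007
```

```bash
python3 to.py
```

```text
t 11.65 jig pos [0.0971 0.     0.0175] F jig [ 0.27  0.11 -0.34] yaw err 0.04 open 0.007
```

Emit:
apply_moves --motion "-0.0002 0 0 0 0 0 0; -0.0004 0 0 0 0 0 0; -0.0006 0 0 0 0 0 0; -0.0008 0 0 0 0 0 0; -0.001 0 0 0 0 0 0; -0.0012 0 0 0 0 0 0; -0.0012 0 0 0 0 0 0; -0.0012 0 0 0 0 0 0"

```text
time_s: 12.65
position: [0.5166, 0.0597, 0.0175]
tcp_rot: [[-0.088, 0.996, 0.0], [0.996, 0.088, -0.0], [-0.0, 0.0, -1.0]]
force: [-0.4, 0.6, -1.2]
opening: 0.006
```

```bash
python3 to.py
```

```text
t 12.65 jig pos [0.0959 0.     0.0175] F jig [ 0.64  0.39 -1.17] yaw err 0.04 open 0.006
```

Emit:
apply_moves --motion "-0.0002 0 0 0 0 0 0; -0.0004 0 0 0 0 0 0; -0.0006 0 0 0 0 0 0; -0.0008 0 0 0 0 0 0; -0.001 0 0 0 0 0 0; -0.0012 0 0 0 0 0 0; -0.0014 0 0 0 0 0 0; -0.0015 0 0 0 0 0 0"

```text
time_s: 13.65
position: [0.5164, 0.0588, 0.0176]
tcp_rot: [[-0.087, 0.996, -0.0], [0.996, 0.087, 0.001], [0.001, -0.0, -1.0]]
force: [-1.0, 5.8, -0.1]
opening: 0.007
```

```bash
python3 to.py
```

```text
t 13.65 jig pos [0.095  0.0002 0.0176] F jig [ 5.87  0.44 -0.14] yaw err 0.01 open 0.007
```

Force is rising and the tool is lagging, so this looks like the stop. I'll confirm with a small extra push and a hold.

Emit:
apply_moves --motion "-0.0001 0 0 0 0 0 0; -0.0002 0 0 0 0 0 0; -0.0003 0 0 0 0 0 0; -0.0004 0 0 0 0 0 0; -0.0004 0 0 0 0 0 0; -0.0004 0 0 0 0 0 0; -0.0004 0 0 0 0 0 0; -0.0004 0 0 0 0 0 0"

```text
time_s: 14.65
position: [0.5164, 0.0588, 0.0175]
tcp_rot: [[-0.087, 0.996, -0.001], [0.996, 0.087, 0.001], [0.001, -0.0, -1.0]]
force: [-0.5, 7.2, -0.4]
opening: 0.005
```

```bash
python3 - <<'E'
from rig import bot
import cv2
a=bot.capture('scene')[160:245,120:260,::-1]; cv2.imwrite('pics/s5.png',cv2.resize(a,None,fx=5.5,fy=5.5,interpolation=2))
b=bot.capture('top')[185:241,260:390,::-1]; cv2.imwrite('pics/t5.png',cv2.resize(b,None,fx=6,fy=6,interpolation=2))
E
python3 to.py
```

```text
t 14.75 jig pos [0.095  0.0003 0.0175] F jig [ 6.81 -0.5   0.52] yaw err 0.01 open 0.009
```

View pics/s5.png

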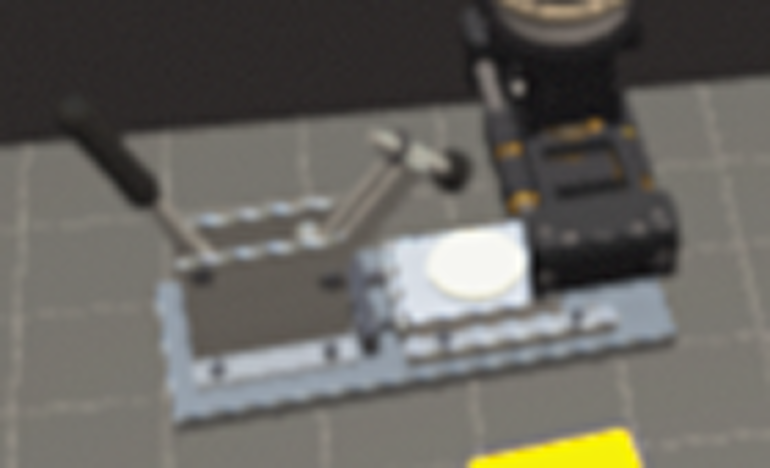

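Pushing 0.4 mm more left the TCP where it was (jig x 0.0950) and the force at 7 N, so the carrier is on the stop. The picture agrees: the carrier butts against the plate at (400,285). I'll retract and rise over the clamp.

Emit:
apply_moves --motion "0.010 0 0 0 0 0 0; 0.035 0 0 0 0 0 0; 0.035 0 -0.05 0 0 0 0; 0.035 0 -0.105 0 0 0 0; 0.035 0 -0.16 0 0 0 0; 0.03 0 -0.185 0 0 0 0; -0.025 0 -0.185 0 0 0 0; -0.08 0 -0.185 0 0 0 0"

```text
time_s: 15.75
position: [0.5242, -0.0229, 0.2036]
tcp_rot: [[-0.09, 0.996, 0.002], [0.996, 0.09, -0.002], [-0.002, 0.002, -1.0]]
force: [0.5, 0.1, 0.0]
opening: 0.009
```

```bash
python3 - <<'E'
from rig import bot
import cv2
a=bot.capture('scene')[130:245,90:260,::-1]; cv2.imwrite('pics/s6.png',cv2.resize(a,None,fx=4.5,fy=4.5,interpolation=2))
E
python3 to.py -0.09 0 0.185
```

```text
t 15.8 jig pos [ 0.0057 -0.0014  0.2034] F jig [-3.58 -0.39  0.09] yaw err -0.07 open 0.006
shift [-0.0955 -0.0014  0.0192]
```

View pics/s6.png

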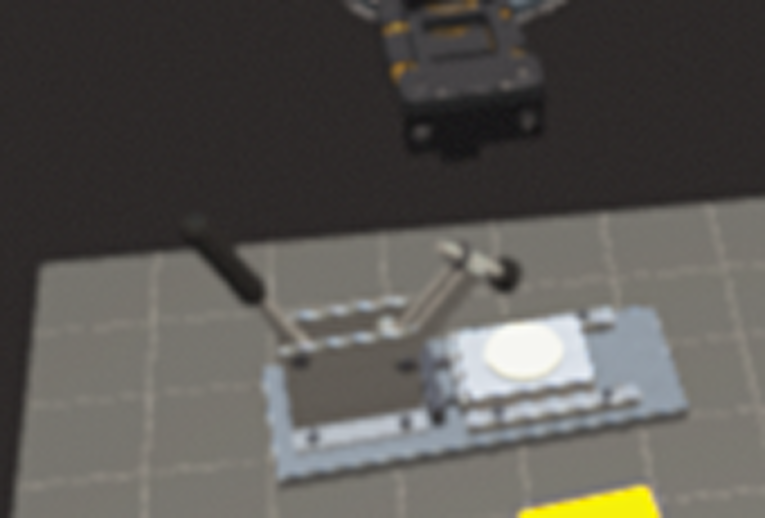

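The carrier stayed home, butting the plate at (465,365), and the handle is free at (230,260).

Emit:
apply_moves --motion "-0.02 0 0 0 0 0 0; -0.04 0 0 0 0 0 0; -0.06 0 0.005 0 0 0 0; -0.08 0 0.01 0 0 0 0; -0.095 0 0.015 0 0 0 0; -0.103 0 0.019 0 0 0 0; -0.103 0 0.019 0 0 0 0; -0.103 0 0.019 0 0 0 0"

```text
time_s: 16.8
position: [0.5326, -0.124, 0.1835]
tcp_rot: [[-0.088, 0.996, -0.0], [0.996, 0.088, 0.0], [0.0, -0.0, -1.0]]
force: [0.2, 0.1, -0.4]
opening: 0.008
```

```bash
python3 - <<'E'
from rig import bot
import cv2
a=bot.capture('scene')[130:245,90:260,::-1]; cv2.imwrite('pics/s7.png',cv2.resize(a,None,fx=4.5,fy=4.5,interpolation=2))
E
python3 to.py -0.1168 0 0.1612
python3 - <<'E'
import numpy as np
r=.09
for th in np.arange(0,1.06,.1).tolist()+[.95,1.05]:
    e=1.13-th; c=np.array([-.096-r*np.cos(e)+.009*np.sin(e)+.0095, .076+r*np.sin(e)+.009*np.cos(e)]); print(round(th,2),c.round(4))
E
```

```text
t 16.85 jig pos [-8.840e-02 -1.000e-04  1.837e-01] F jig [-0.04 -0.1   0.1 ] yaw err 0.07 open 0.004
shift [-0.0284 -0.0001  0.0225]
0.0 [-0.1168  0.1612]
0.1 [-0.1251  0.1578]
0.2 [-0.1331  0.1535]
0.3 [-0.1406  0.1485]
0.4 [-0.1476  0.1427]
0.5 [-0.1539  0.1363]
0.6 [-0.1596  0.1293]
0.7 [-0.1646  0.1217]
0.8 [-0.1687  0.1137]
0.9 [-0.1721  0.1053]
1.0 [-0.1746  0.0966]
0.95 [-0.1734  0.101 ]
1.05 [-0.1755  0.0922]
```

View pics/s7.png

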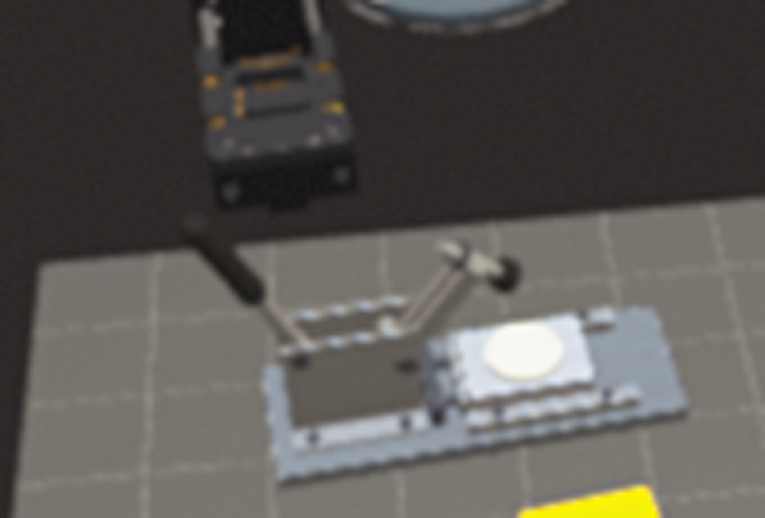

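Emit:
apply_moves --motion "-0.010 0 0.012 0 0 0 0; -0.018 0 0.0185 0 0 0 0; -0.0228 0 0.0204 0 0 0 0; -0.025 0 0.0215 0 0 0 0; -0.0273 0 0.0225 0 0 0 0; -0.030 0 0.0237 0 0 0 0; -0.0328 0 0.0248 0 0 0 0; -0.0356 0 0.0259 0 0 0 0"

```text
time_s: 17.85
position: [0.5359, -0.1595, 0.1578]
tcp_rot: [[-0.088, 0.996, 0.0], [0.996, 0.088, 0.001], [0.001, 0.0, -1.0]]
force: [-0.1, 3.5, 1.8]
opening: 0.007
```

```bash
python3 - <<'E'
from rig import bot
import cv2
a=bot.capture('scene')[130:245,90:260,::-1]; cv2.imwrite('pics/s8.png',cv2.resize(a,None,fx=4.5,fy=4.5,interpolation=2))
E
python3 to.py -0.1406 0 0.1485
```

```text
t 17.9 jig pos [-1.247e-01 -1.000e-04  1.576e-01] F jig [2.95 0.51 2.22] yaw err 0.03 open 0.005
shift [-0.0159 -0.0001  0.0091]
```

View pics/s8.png

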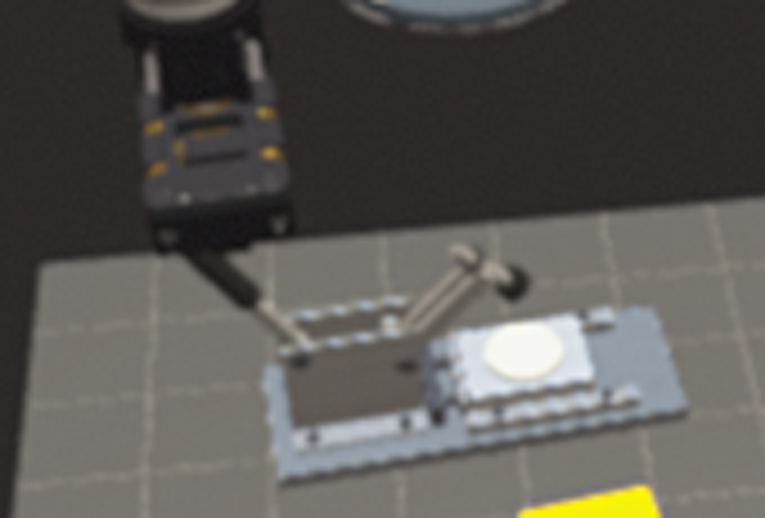

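Contact is confirmed: about 3.7 N along the arc, and the clamp arm has begun to drop. I'll follow the arc.

Emit:
apply_moves --motion "-0.003 0 0.0015 0 0 0 0; -0.006 0 0.0032 0 0 0 0; -0.009 0 0.0049 0 0 0 0; -0.0118 0 0.0067 0 0 0 0; -0.0146 0 0.0086 0 0 0 0; -0.0173 0 0.0107 0 0 0 0; -0.0199 0 0.0128 0 0 0 0; -0.0225 0 0.0151 0 0 0 0"

```text
time_s: 18.9
position: [0.5379, -0.1826, 0.1425]
tcp_rot: [[-0.088, 0.996, 0.0], [0.996, 0.088, -0.0], [-0.0, 0.0, -1.0]]
force: [0.2, 2.7, 2.8]
opening: 0.002
```

```bash
python3 to.py -0.1622 0 0.1256
```

```text
t 18.9 jig pos [-1.473e-01 -1.000e-04  1.425e-01] F jig [ 2.68 -0.41  2.81] yaw err 0.04 open 0.002
shift [-0.0149 -0.0001  0.0169]
```

Emit:
apply_moves --motion "-0.002 0 0.0019 0 0 0 0; -0.004 0 0.0039 0 0 0 0; -0.006 0 0.006 0 0 0 0; -0.0078 0 0.0081 0 0 0 0; -0.0096 0 0.0103 0 0 0 0; -0.0113 0 0.0125 0 0 0 0; -0.013 0 0.0148 0 0 0 0; -0.0146 0 0.0171 0 0 0 0"

```text
time_s: 19.9
position: [0.5392, -0.1971, 0.1254]
tcp_rot: [[-0.088, 0.996, 0.0], [0.996, 0.088, -0.0], [-0.0, 0.0, -1.0]]
force: [0.4, 2.4, 4.4]
opening: 0.008
```

```bash
python3 to.py; python3 - <<'E'
from rig import bot
import cv2
a=bot.capture('scene')[130:245,90:260,::-1]; cv2.imwrite('pics/s9.png',cv2.resize(a,None,fx=4.5,fy=4.5,interpolation=2))
E
```

```text
t 19.9 jig pos [-0.1619 -0.0002  0.1254] F jig [ 2.32 -0.57  4.45] yaw err 0.03 open 0.008
```

View pics/s9.png

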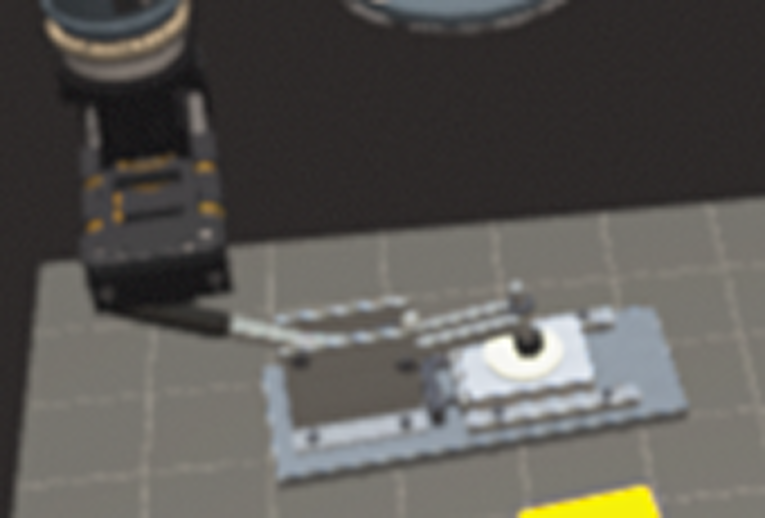

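The pad has reached the disc (528,345), the carrier is still home, and the force is 5 N. Continuing.

Emit:
apply_moves --motion "-0.0012 0 0.0019 0 0 0 0; -0.0024 0 0.0039 0 0 0 0; -0.0035 0 0.0059 0 0 0 0; -0.0046 0 0.0079 0 0 0 0; -0.0056 0 0.0099 0 0 0 0; -0.0065 0 0.0119 0 0 0 0; -0.0074 0 0.014 0 0 0 0; -0.0083 0 0.0161 0 0 0 0"

```text
time_s: 20.95
position: [0.5401, -0.2053, 0.1103]
tcp_rot: [[-0.088, 0.996, 0.001], [0.996, 0.088, -0.001], [-0.001, 0.001, -1.0]]
force: [-0.7, 3.0, 8.9]
opening: 0.007
```

```bash
python3 to.py
```

```text
t 20.95 jig pos [-0.1702 -0.0003  0.1103] F jig [3.02 0.41 8.86] yaw err 0.05 open 0.007
```

Emit:
apply_moves --motion "-0.0005 0 0.0014 0 0 0 0; -0.001 0 0.0028 0 0 0 0; -0.0016 0 0.0042 0 0 0 0; -0.002 0 0.0056 0 0 0 0; -0.0024 0 0.007 0 0 0 0; -0.0029 0 0.0085 0 0 0 0; -0.0032 0 0.0098 0 0 0 0; -0.0036 0 0.011 0 0 0 0"

```text
time_s: 21.95
position: [0.5404, -0.2093, 0.0984]
tcp_rot: [[-0.088, 0.996, 0.001], [0.996, 0.088, -0.001], [-0.001, 0.0, -1.0]]
force: [-0.5, -0.6, 4.2]
opening: 0.003
```

```bash
python3 to.py
```

```text
t 21.95 jig pos [-0.1742 -0.0003  0.0984] F jig [-0.57  0.51  4.2 ] yaw err 0.04 open 0.003
```

It's past center, since the force fell to 4 N. I'll press on in small steps to the stop.

Emit:
apply_moves --motion "-0.0002 0 0.0005 0 0 0 0; -0.0003 0 0.001 0 0 0 0; -0.0005 0 0.0015 0 0 0 0; -0.0006 0 0.002 0 0 0 0; -0.0008 0 0.0025 0 0 0 0; -0.0009 0 0.003 0 0 0 0; -0.001 0 0.0035 0 0 0 0; -0.001 0 0.004 0 0 0 0"

```text
time_s: 22.95
position: [0.5401, -0.2095, 0.0941]
tcp_rot: [[-0.088, 0.996, -0.0], [0.996, 0.088, 0.001], [0.001, -0.0, -1.0]]
force: [0.2, -0.6, 1.4]
opening: 0.006
```

```bash
python3 to.py
```

```text
t 22.95 jig pos [-0.1743  0.      0.0941] F jig [-0.66 -0.18  1.38] yaw err 0.03 open 0.006
```

Emit:
apply_moves --motion "0 0 0.0003 0 0 0 0; 0 0 0.0006 0 0 0 0; 0 0 0.0009 0 0 0 0; 0 0 0.0012 0 0 0 0; 0 0 0.0015 0 0 0 0; 0 0 0.0018 0 0 0 0; 0 0 0.002 0 0 0 0; 0 0 0.002 0 0 0 0"

```text
time_s: 23.95
position: [0.5401, -0.2096, 0.0922]
tcp_rot: [[-0.088, 0.996, -0.0], [0.996, 0.088, 0.0], [0.0, -0.0, -1.0]]
force: [0.3, 0.1, 0.1]
opening: 0.004
```

```bash
python3 to.py
```

```text
t 23.95 jig pos [-0.1744  0.      0.0922] F jig [ 0.05 -0.32  0.06] yaw err 0.03 open 0.004
```

Emit:
apply_moves --motion "0 0 0.0003 0 0 0 0; 0 0 0.0006 0 0 0 0; 0 0 0.0009 0 0 0 0; 0 0 0.0012 0 0 0 0; 0 0 0.0014 0 0 0 0; 0 0 0.0015 0 0 0 0; 0 0 0.0015 0 0 0 0; 0 0 0.0015 0 0 0 0"

```text
time_s: 24.95
position: [0.5402, -0.2097, 0.0915]
tcp_rot: [[-0.088, 0.996, 0.0], [0.996, 0.088, -0.0], [-0.0, 0.0, -1.0]]
force: [-1.8, 0.4, 5.9]
opening: 0.005
```

```bash
python3 to.py
```

```text
t 24.95 jig pos [-1.745e-01 -1.000e-04  9.150e-02] F jig [0.6  1.76 5.92] yaw err 0.04 open 0.005
```

Emit:
apply_moves --motion "0 0 0.0002 0 0 0 0; 0 0 0.0004 0 0 0 0; 0 0 0.0006 0 0 0 0; 0 0 0.0007 0 0 0 0; 0 0 0.0007 0 0 0 0; 0 0 0.0007 0 0 0 0; 0 0 0.0007 0 0 0 0; 0 0 0.0007 0 0 0 0"

```text
time_s: 25.95
position: [0.5402, -0.2097, 0.0914]
tcp_rot: [[-0.088, 0.996, 0.0], [0.996, 0.088, -0.0], [-0.0, 0.0, -1.0]]
force: [-2.4, 1.1, 8.8]
opening: 0.009
```

```bash
python3 to.py
```

```text
t 25.95 jig pos [-1.745e-01 -1.000e-04  9.140e-02] F jig [1.3  2.3  8.77] yaw err 0.04 open 0.009
```

The handle is on its hard stop: 0.7 mm more command moved it only 0.1 mm and the force rose to 9 N. I'll retract straight up.

Emit:
apply_moves --motion "0 0 -0.002 0 0 0 0; 0 0 -0.01 0 0 0 0; 0 0 -0.03 0 0 0 0; 0 0 -0.06 0 0 0 0; 0 0 -0.09 0 0 0 0; 0 0 -0.115 0 0 0 0; 0 0 -0.13 0 0 0 0; 0 0 -0.13 0 0 0 0"

```text
time_s: 26.95
position: [0.5408, -0.21, 0.2211]
tcp_rot: [[-0.088, 0.996, 0.002], [0.996, 0.088, -0.001], [-0.001, 0.002, -1.0]]
force: [0.1, 0.6, 0.1]
opening: 0.007
```

```bash
python3 - <<'E'
from rig import bot
import numpy as np,cv2
from h import *
a=bot.capture('scene')[130:245,90:260,::-1]; cv2.imwrite('pics/s10.png',cv2.resize(a,None,fx=4.5,fy=4.5,interpolation=2))
b=bot.capture('top')[125:250,190:410,::-1]; cv2.imwrite('pics/t10.png',cv2.resize(b,None,fx=3.6,fy=3.6,interpolation=2))
c=bot.get_calibration('wrist'); cv2.imwrite('pics/w10.png',bot.capture('wrist')[:,:,::-1])
p=np.load('jig.npy'); cc,s=np.cos(p[2]),np.sin(p[2]); W=lambda x,y,z: np.array([p[0]+cc*x-s*y,p[1]+s*x+cc*y,z])
cs=bot.get_calibration('scene')
for th in (.9,1.0,1.05):
    e=1.13-th; print(th,[((proj(cs,W(-.096-r*np.cos(e),0,.076+r*np.sin(e)))[0]-[90,130])*4.5).round(0) for r in (.05,.119)])
E
python3 to.py
```

```text
0.9 [array([209., 339.]), array([ 91., 337.])]
1.0 [array([209., 345.]), array([ 91., 352.])]
1.05 [array([209., 348.]), array([ 91., 359.])]
t 27.1 jig pos [-0.1741  0.0005  0.219 ] F jig [ 0.17  0.22 -0.32] yaw err 0.03 open 0.003
```

View pics/s10.png

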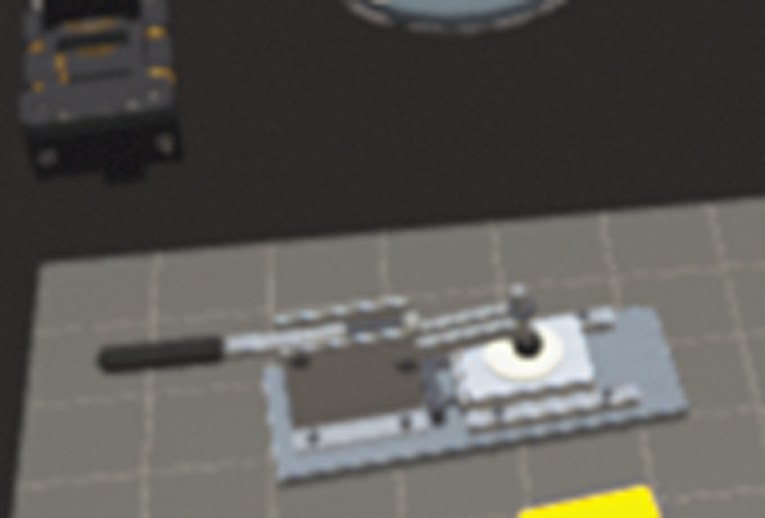

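View pics/w10.png

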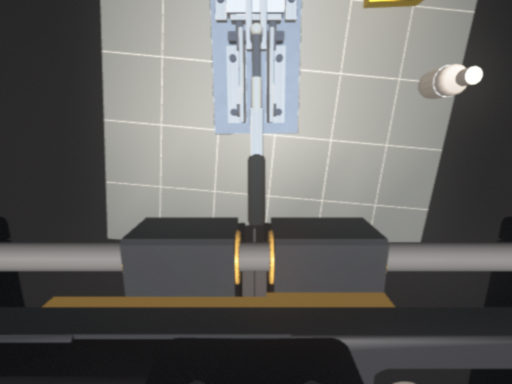

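View pics/t10.png

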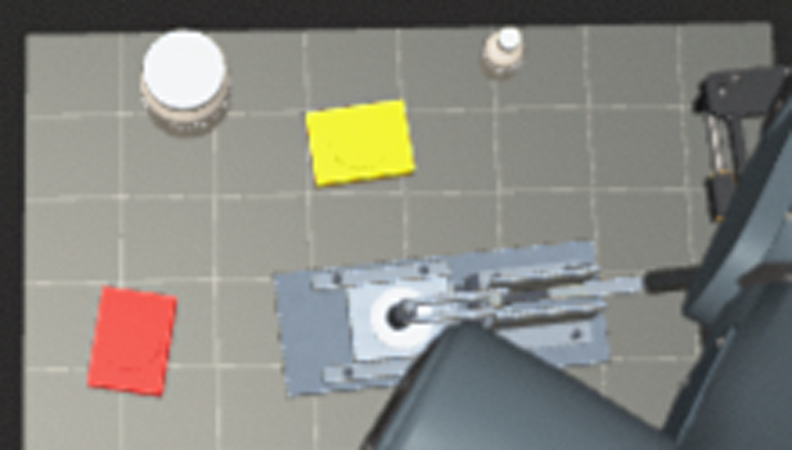

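After release the handle stays at its closed position. The grip shows at (222,349) to (100,360), against a prediction of (209,348) to (91,359) for 1.05 rad. The pad sits on the disc at (528,345), the carrier butts the stop plate, and the jar, vial and look-alikes haven't moved.

```bash
python3 -c "
from rig import bot
print(bot.hand_in())"
```

```text
the job is handed in; nothing more can be done
None
```

I pushed the carrier home against the end stop, closed the clamp to its stop, and handed the job in after about 27 of the 58 s. The hand-in reports no verdict.

- **Carrier:** I pushed it along the channel with shut fingers while the clamp was open. It met the stop with its free end at about jig x 0.0855 m. There the force rose to about 7 N, and commanding 0.4 mm more did not move it. The pictures afterwards show it still butting the stop plate.
- **Clamp:** I pressed the handle round its arc. The highest force I read was about 9.4 N. It dropped past center, and on the hard stop 0.7 mm more command moved it only 0.1 mm while the force rose to 9 N. After release the grip's slope and height in the picture match 1.05 rad, apart from a sideways offset of about 2–3 raw pixels. The pad sits on the disc.
- **Clearance:** the arm is about 13 cm above the handle and touches nothing, with wrist force near zero. The jar and vial look unmoved, and the arm went nowhere near the dish.

**Limits of these checks:**
- I read forces only at the end of each move, so brief peaks in between were not seen.
- I could not measure the pad's force on the carrier, and judged it only from the handle's position.
- The trained networks' stop-bracket and pivot points were unreliable, so I fitted the jig's pose from its plate corners in three cameras, which agreed to about 2–3 mm.

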